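# Roll the rolling pin aside onto the strip of the pastry board

### The arm

A 6-joint arm with a two-finger parallel gripper is mounted at the origin on a cart in front of the work surface, level with it; the furniture and walls round the work are solid. World frame = base frame: x ahead of the robot, y to its left, z up, the work surface at z = 0. Lengths are in mm, angles in rad, forces in N, time in s.
With the tool pointing down it reaches from about 350 to 775 mm from the base axis. Payload 7.3 kg.
Tool frame: the origin (TCP) lies on the centre line of the jaws, within the pads' length; the fingertips stand finger_overhang ahead of it and the grasp point (between the pads) lies 8 mm behind it (finger_overhang is the distance from the TCP to the fingertips, in mm); z points along the fingers, y is the line along which they close (so a half turn about z gives the same grasp; the last joint's range is limited). The gripper opens to 92 mm and grips with 3 to 60 N. Pads are 19 mm wide; open, the fingers measure 130 mm over their backs; the gripper's body (75 mm by 190 mm) begins 47 mm behind the grasp point.
Start: joints at [-1.354, 0.342, 1.524, -0, 1.275, -0.146], TCP at [186.342, -490.837, 237.741] pointing down, gripper open.
Joint ranges: [-2.53, 2.53], [-0.77, 2.02], [0.04, 2.7], [-1, 4.14], [0.28, 2.66], [-3.11, 3.11]. Speed limits (rad/s): [2.57, 2.57, 3.14, 3.14, 3.14, 3.14].

### API

Orientations are given as [roll, pitch, yaw] about the fixed x, y, z axes, in that order (R = Rz(yaw) Ry(pitch) Rx(roll)).
In Python, from plant import get_obs, capture, close_job, finger_overhang gives the robot as it stands.
- The arm moves only by the shell command python3 -m inch 'ROWS'. ROWS is JSON, one flat list of numbers, 7 for each row, row after row: the turn, a rotation vector about the tool's x, y, z scaled (see below), then the shift along the tool's x, y, z scaled (see below), then the closure, from -1 (fully open) to 1 (shut). In form: [ax, ay, az, tx, ty, tz, gripper, ax, ay, az, tx, ty, tz, gripper, ...]. A call has 1 to 10 rows; each row shifts and turns the commanded pose from where the row before left it, along the tool's axes as they then stand; what a row does not reach is not made up. The controller multiplies each number of a shift by 0.8 m and each number of a turn by 1.5 rad. A row lasts 1/12 s, in which the tool goes at most 41.7 mm and 7.16 degrees, less where a joint would pass 70% of its speed; a pose out of reach is approached as far as the arm can. A call with a number of a shift or a turn outside -1 to 1 is refused whole. A call with a gripper value outside its range is refused whole. The fingers move at their own pace and stop on an object; the grip force is fixed at half the most. Time passes only in rows, so rows that do not move let the fingers close. It gives the time, the measured TCP pose, the force, the opening and the grip force at its end, in the units of the state.
- get_obs(): the state, without advancing time (a new reading comes with each control period).
- capture(name): name is "scene" or "top" or "wrist"; returns a dict with "image" (480x640x3 uint8, red, green, blue), "mtx" (3x3 intrinsics, pixels), "pose" (4x4, takes a point from camera to world coordinates). Camera axes: x right, y up, looking along -z (the intrinsics and any distortion apply to the point x, -y, -z); pixel columns grow to the right and rows downward; lengths in mm; the calibration is good to about 2 mm. A picture is of the moment at which its call begins. There is no depth.
- close_job(): hands the job in; it is judged then, once.
The state is a dict: "time": time; "joint_positions": joint angles; "dq": joint speeds; "tau": joint torques, N m; "tool_pos": TCP position; "tcp_rot": TCP orientation; "contact_force": force on the tool from outside, world axes, zero at the start; "moment": the same for the moment, N m; "grip_width": finger opening in mm; "finger_force": force on a finger pad.
Only numpy, scipy, OpenCV 4.12 (cv2) and the standard library are available. Lean on these libraries where they do the work, as an engineer would, in place of code of your own. Each camera call takes 0.05 s, during which the arm holds its last target. There are 200 camera calls.

### The job

Clear the middle of the pastry board: with the fingertips on top of the rolling pin's barrel, roll it to the left along the board until the barrel rests on the broad dark strip inlaid across the left part of the board, lying along the strip, and leave it there at rest. Only stroke it from above: do not grasp it, lift it or shove it from the side, and do not disturb the spice jars, candle or pepper mill.

Things in the scene. Friction and masses are not known exactly. Their poses are not given: they have to be found in the camera images.
- pin: Rolling pin: barrel 52 mm in diameter, 180 mm long, plus a slim handle (27 mm thick, 70 mm long) at each end, clear of the board; 0.3 to 0.54 kg. Origin: barrel centre, 26 mm above the board; y runs along the pin, x and z turn as it rolls. Starts 70 to 110 mm short of the strip, within 0.05 rad of parallel. Its top moves twice as far as its centre; let go slowly (5 cm/s) it stops within 10 mm.
- strip (a point): The middle of the dark strip inlaid flush in the board: 30 mm wide, 250 mm long, on the board's top face, 20 mm above the worktop. Its y axis runs along the strip, its x axis points across it, towards the robot's left, the way the pin must roll; z is up.
- board: Light wooden pastry board, 270 mm (x) by 260 mm (y) and 20 mm thick, fixed on the worktop. Origin: centre of its underside; x points to the left end, which lies 50 mm beyond the edge of the strip; the strip's middle is at x = +70 mm.
- spice_jar: Small glass spice jar with a dark cap, 41 mm across and 105 mm tall, standing on the right end of the board, at the corner nearer the robot. Origin: centre of its underside. Not to be disturbed.
- candle: Candle in a glass, 76 mm across and 90 mm tall, standing on the worktop to the left of the board. Origin: centre of its underside. Not to be disturbed.
- mill: Dark wooden pepper mill, 58 mm across and 170 mm tall, standing on the worktop to the right of the board. Origin: centre of its underside. Not to be disturbed.
- red_jar: Small glass spice jar with a red cap, 41 mm across and 105 mm tall, standing on the right end of the board, at the corner farther from the robot. Origin: centre of its underside. Not to be disturbed.

How it is judged (in metres and radians):
On the way:
1. the pin has rolled (not slid) through a quarter turn while on the board (angle between pin's own z axis and vertical above 1.3 rad and angle between pin's own y axis and vertical between 1.5 and 1.64 rad), for 0.02 s.
At the end, for the whole second after the job is handed in: The barrel rests on the board with its middle over the 30 mm dark strip (centre within 15 mm of the strip's middle line and within 40 mm of its middle lengthwise), parallel to the strip within 0.16 rad, at rest (x of pin in the frame of strip between -0.015 and 0.015 m and y of pin in the frame of strip between -0.04 and 0.04 m and z of pin in the frame of strip between 0.022 and 0.03 m and angle between the y axis of pin and the y axis of strip, either way round below 0.16 rad and linear speed of pin below 0.01 m/s); the robot touches nothing.
It fails at once if the pin is lifted off the board (more than 8 mm) (z of pin in the frame of strip above 0.034 m).
It fails at once if the pin falls off the board (z of pin in the frame of strip below 0.015 m).
It fails at once if the fingers push the pin from the side instead of from above (contact force between the fingers and pin above 0.3 N and z of the grasp point in the frame of strip below 0.054 m).
It fails at once if the pin is pushed with a part of the robot other than the fingers (contact force between the arm and pin above 1 N).
It fails at once if a spice jar, the candle or mill is moved more than 20 mm (distance of any of spice_jar, red_jar, candle, mill from where it was at the start of the episode above 0.02 m).
It also fails if it takes over 46 s, if anything falls off the work surface, if the arm or the gripper's body presses on something with over 40 N, if the wrist force passes 120 N, or if a joint passes its speed limit or range.

## Working session

There is one attempt and no reset: what is moved stays moved. The work goes in short steps, Python scripts to look and compute and a shell command to move; the robot and the scene stay as the last step left them, time stands still between calls to the robot, and variables do not carry over. Pictures are saved under pics/ and viewed, at most 10 in all, crops included, and the job is handed in when it is done.

```bash
mkdir -p pics; ls
python3 - <<'E'
from plant import *
import cv2
o=get_obs(); print(o['time'],o['tool_pos'],o['tcp_rot'],o['grip_width'],finger_overhang)
for n in("top","scene"):
    c=capture(n); cv2.imwrite(f"pics/{n}0.png",c["image"][:,:,::-1]); print(c["mtx"].tolist(),c["pose"].tolist(),[k for k in c])
E
```

```text
pics
0.0 [ 186.25406987 -490.43921993  237.03242931] [-3.14009497e+00 -2.32137828e-04  3.62763028e-01] 91.63355449795375 11.0
[[498.3189204918376, 0.0, 323.84663968701614], [0.0, 498.3189204918376, 234.13042500451306], [0.0, 0.0, 1.0]] [[-0.010158286940532666, 0.9958878376621347, -0.09002346362516435, 453.064612676686], [-0.9999436054854496, -0.009838103445828663, 0.003999696157087892, 4.783154948900428], [0.003097588609491649, 0.0900590168568737, 0.9959316133287365, 1269.996500729865], [0.0, 0.0, 0.0, 1.0]] ['image', 'mtx', 'pose']
[[451.11879437469884, 0.0, 322.57778005997164], [0.0, 451.11879437469884, 241.57785903309167], [0.0, 0.0, 1.0]] [[-0.8360036021171144, 0.2531433202687812, -0.48684333891972553, -68.57312988940241], [-0.5484898971962308, -0.41142097959668894, 0.7279365427160317, 975.1377163344256], [-0.016025290040362596, 0.8755862247380313, 0.48279597463952006, 702.0570685171235], [0.0, 0.0, 0.0, 1.0]] ['image', 'mtx', 'pose']
```

View pics/top0.png

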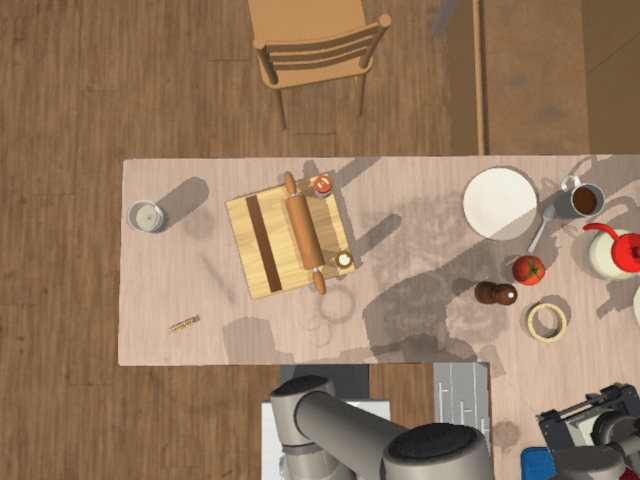

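View pics/scene0.png

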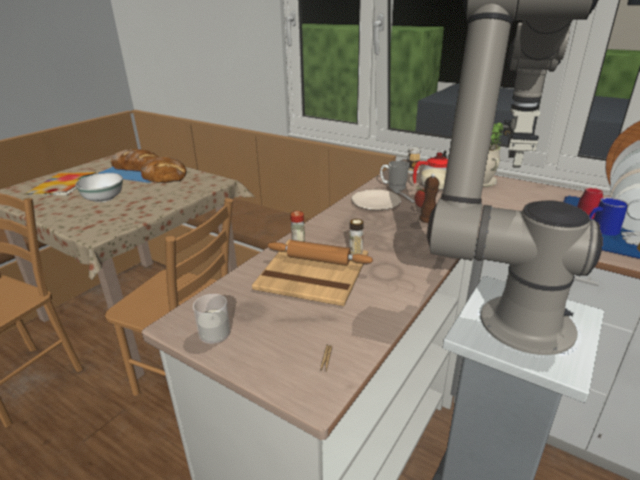

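Top view: board centred about (290,238), strip from (252,197) to (276,290), barrel from about (297,197) to (313,268), jars at (323,184) and (344,260), candle at (146,216), mill at (495,293).

```bash
cat > h.py <<'E'
import numpy as np, cv2
from plant import *
def ray(c,uv,z):
    M,P=c["mtx"],c["pose"]; uv=np.atleast_2d(np.float64(uv))
    d=np.c_[(uv[:,0]-M[0,2])/M[0,0],-(uv[:,1]-M[1,2])/M[1,1],-np.ones(len(uv))]@P[:3,:3].T
    return P[:3,3]+d*((z-P[2,3])/d[:,2])[:,None]
def proj(c,p):
    P=c["pose"];q=(np.atleast_2d(p)-P[:3,3])@P[:3,:3];M=c["mtx"]
    return np.c_[M[0,0]*q[:,0]/-q[:,2]+M[0,2],M[1,1]*-q[:,1]/-q[:,2]+M[1,2]]
def big(m):
    cs,_=cv2.findContours(m.astype(np.uint8),cv2.RETR_EXTERNAL,cv2.CHAIN_APPROX_NONE)
    return max(cs,key=cv2.contourArea)
def rect(c,m,z):
    p=ray(c,big(m).reshape(-1,2),z)[:,:2]
    (cx,cy),(w,h),a=cv2.minAreaRect(p.astype(np.float32))
    a=np.radians(a if w>h else a+90); a=(a+np.pi/2)%np.pi-np.pi/2
    return np.array([cx,cy]),max(w,h),min(w,h),a   # a: direction of long axis
E
python3 - <<'E'
from h import *
c=capture("top"); hsv=cv2.cvtColor(c["image"],cv2.COLOR_RGB2HSV)
for p in((263,240),(268,265),(305,232),(300,215),(310,255),(291,182),(321,283),(280,225),(335,225)): print(p,hsv[p[1],p[0]])
H,S,V=cv2.split(hsv)
roi=np.zeros_like(H,bool); roi[168:302,225:356]=1
dark=roi&(V<110)&(S>90); st=roi.copy(); st[:,285:]=0
s=rect(c,dark&st,20); print("strip",s)
pin=roi&(H<15)&(S>120)&(V>75); pin[:,:285]=0
pin=cv2.morphologyEx(pin.astype(np.uint8),cv2.MORPH_OPEN,np.ones((15,15)))  # barrel only
b=rect(c,pin,46); print("barrel",b)
o=c["image"].copy(); o[pin>0]=(0,255,0); o[dark&st]=(255,0,255)
cv2.imwrite("pics/m.png",cv2.resize(o[160:310,215:365,::-1],(600,600),interpolation=0))
E
```

```text
(263, 240) [ 12 144 119]
(268, 265) [ 12 143 114]
(305, 232) [ 14 153 192]
(300, 215) [ 14 159 189]
(310, 255) [ 14 153 187]
(291, 182) [ 14 154 174]
(321, 283) [ 15 155 169]
(280, 225) [ 18 112 228]
(335, 225) [ 21 102 240]
strip (array([461.76473999, 128.85333252]), 71.80242919921875, 24.572866439819336, np.float64(0.28981354549034277))Traceback (most recent call last):
  File "<stdin>", line 10, in <module>
  File "h.py", line 14, in rect
    p=ray(c,big(m).reshape(-1,2),z)[:,:2]
            ~~~^^^
  File "h.py", line 12, in big
    return max(cs,key=cv2.contourArea)
ValueError: max() iterable argument is empty
```

```bash
cat >> h.py <<'E'
def look(name):
    c=capture("top"); H,S,V=cv2.split(cv2.cvtColor(c["image"],cv2.COLOR_RGB2HSV))
    roi=np.zeros_like(H,bool); roi[168:302,225:356]=1
    dark=roi&(V<145)&(S>120)
    dark=cv2.morphologyEx(dark.astype(np.uint8),cv2.MORPH_OPEN,np.ones((5,5)))
    pin=roi&(S>132)&(V>=145)&(H<18)
    pin=cv2.morphologyEx(pin.astype(np.uint8),cv2.MORPH_CLOSE,np.ones((5,5)))
    pin=cv2.morphologyEx(pin,cv2.MORPH_OPEN,cv2.getStructuringElement(cv2.MORPH_ELLIPSE,(15,15)))
    o=c["image"].copy(); o[pin>0]=(0,255,0); o[dark>0]=(255,0,255)
    cv2.imwrite(f"pics/{name}.png",cv2.resize(o[160:310,215:365,::-1],(600,600),interpolation=0))
    return c,dark,pin
E
python3 - <<'E'
from h import *
c,d,p=look("m1")
s=rect(c,d,20); b=rect(c,p,46); print("strip",s,"\nbarrel",b)
a=s[3]; ax=np.array([-np.sin(a),np.cos(a)]); ay=np.array([np.cos(a),np.sin(a)])
print("pin rel strip", (b[0]-s[0])@ax,(b[0]-s[0])@ay)
cand=ray(c,[146,216],90),ray(c,[344,260],105),ray(c,[323,184],105); print(cand)
E
```

```text
strip (array([542.9864502 , 151.53964233]), 242.7861328125, 27.28032875061035, np.float64(0.26762869788543986)) 
barrel (array([571.16705322,  54.28256607]), 180.9525146484375, 39.711238861083984, np.float64(0.27675914594569484))
pin rel strip -101.24701909152164 1.4582165051826084
(array([[607.28772579, 423.36187517,  90.        ]]), array([[497.21118746, -46.3697803 , 105.        ]]), array([[677.62427162,   0.89875384, 105.        ]]))
```

View pics/m1.png

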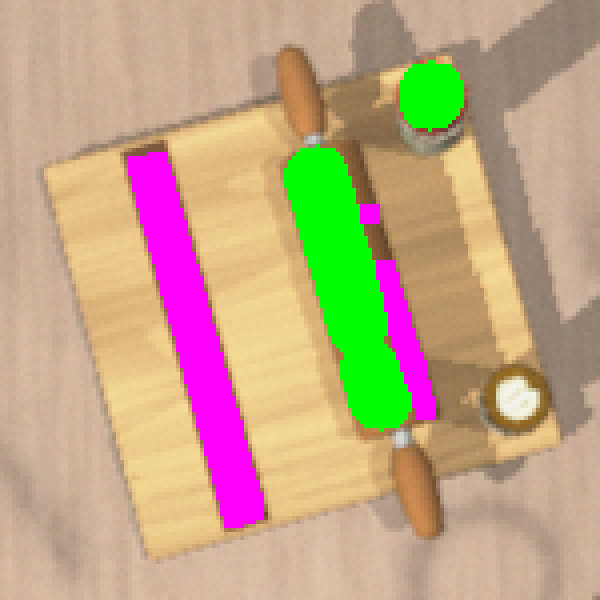

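Strip mask is sound (243×27 mm); the barrel mask loses its shaded sides, so I take the barrel's centre from its outline, crop (358,287) → px (304.5,231.8). Cross-check with the scene view is left to the close look.

Run:
```python
from h import *
c=capture("top")
pc=ray(c,[304.5,231.8],46)[0]; h1=ray(c,[215+293/4,172],46)[0]; h2=ray(c,[215+430/4,160+538/4],46)[0]
print(pc,(h1+h2)/2,np.linalg.norm(h1-h2),np.arctan2(h1[1]-h2[1],h1[0]-h2[0]))
a=.268; s=np.array([543,151.5]);ax=np.array([-np.sin(a),np.cos(a)]); ay=np.array([np.cos(a),np.sin(a)])
for p in (pc,(h1+h2)/2): print((p[:2]-s)@ax,(p[:2]-s)@ay)
o=get_obs(); D=pc[:2]-o['tool_pos'][:2]; y=o['tcp_rot'][2]
print("tool x,y",D@[np.cos(y),np.sin(y)],D@[np.sin(y),-np.cos(y)],"turn z",-(a+np.pi/2-y))
```

```text
[569.9470056   47.53555344  46.        ] [568.008196    45.85529411  46.        ] 315.2397280279537 0.26446393719391437
-107.38882628540286 -1.5450720295021803
-108.49570114462405 -3.859609170433715
tool x,y 549.6655565582273 -367.00498485545137 turn z -1.47599486983161
```

```bash
python3 -m inch '[0,0,0,0.038,-0.0255,0,-1,0,0,0,0.038,-0.0255,0,-1,0,0,0,0.038,-0.0255,0,-1,0,0,0,0.038,-0.0255,0,-1,0,0,0,0.038,-0.0255,0,-1,0,0,0,0.038,-0.0255,0,-1,0,0,0,0.038,-0.0255,0,-1,0,0,0,0.038,-0.0255,0,-1,0,0,0,0.038,-0.0255,0,-1]'
python3 -m inch '[0,0,0,0.038,-0.0255,0,-1,0,0,0,0.038,-0.0255,0,-1,0,0,0,0.038,-0.0255,0,-1,0,0,0,0.038,-0.0255,0,-1,0,0,0,0.038,-0.0255,0,-1,0,0,0,0.038,-0.0255,0,-1,0,0,0,0.038,-0.0255,0,-1,0,0,0,0.038,-0.0255,0,-1,0,0,0,0.038,-0.0255,0,-1]'
python3 -m inch '[0,0,-0.08,0,0,0,-1,0,0,-0.08,0,0,0,-1,0,0,-0.08,0,0,0,-1,0,0,-0.08,0,0,0,-1,0,0,-0.08,0,0,0,-1,0,0,-0.08,0,0,0,-1,0,0,-0.08,0,0,0,-1,0,0,-0.08,0,0,0,-1,0,0,-0.08,0,0,0,-1,0,0,-0.08,0,0,0,-1]'
python3 -m inch '[0,0,-0.08,0,0,0,-1,0,0,-0.08,0,0,0,-1,0,0,-0.024,0,0,0,-1,0,0,0,0,0,0,-1]'
python3 - <<'E'
from h import *
c=capture("wrist"); cv2.imwrite("pics/w1.png",c["image"][:,:,::-1])
o=get_obs(); print(o['tool_pos'],o['tcp_rot'],o['contact_force'])
pc=np.array([569.5,47,72])
a=.268;ax=np.array([-np.sin(a),np.cos(a),0]); ay=np.array([np.cos(a),np.sin(a),0])
print(proj(c,[pc,pc+90*ay,pc-90*ay,pc+26*ax-[0,0,26],pc-26*ax-[0,0,26],[543,151.5,20]]))
E
```

```text
time: 1.0
tool_pos: [377.6, -220.4, 237.8]
tcp_rot: [3.141, -0.0, 0.363]
contact_force: [0.1, -0.6, 0.1]
grip_width: 91.7
finger_force: 0.0
time: 1.75
tool_pos: [568.3, 48.4, 237.6]
tcp_rot: [3.141, 0.0, 0.363]
contact_force: [0.2, -1.0, -0.2]
grip_width: 92.0
finger_force: 0.0
time: 2.58
tool_pos: [567.5, 46.7, 237.5]
tcp_rot: [-3.141, 0.0, 1.569]
contact_force: [-0.2, -0.3, -0.6]
grip_width: 91.7
finger_force: 0.0
time: 2.92
tool_pos: [567.5, 46.7, 237.5]
tcp_rot: [-3.141, -0.0, 1.84]
contact_force: [-1.3, -0.0, 0.0]
grip_width: 91.7
finger_force: 0.0
[567.53048647  46.66900002 237.54684208] [-3.14127191e+00 -6.07957266e-06  1.83767740e+00] [ 0.00653412 -0.40137105  0.56651624]
[[324.10963152 221.19722225]
 [431.7460994  221.46015977]
 [216.47231353 220.93428265]
 [324.04076114 185.79668795]
 [323.79421312 242.27857898]
 [326.62407029  90.10219154]]
```

View pics/w1.png

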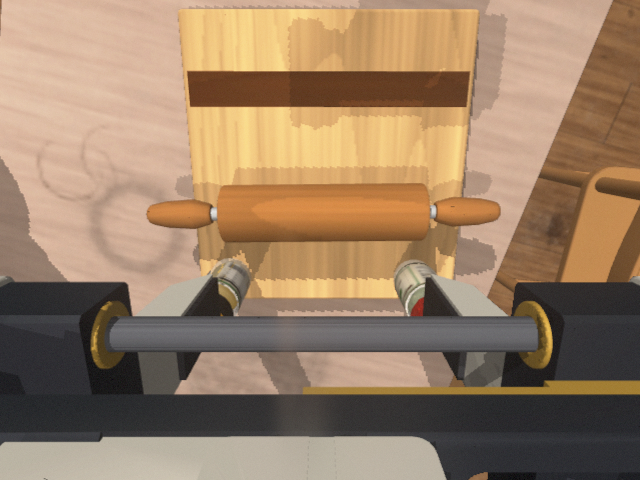

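Wrist view: barrel rows 184–241, cols 217–430, parallel to the strip (rows 71–107); this agrees with my predicted projections to 1–2 mm. Descending just behind the crown.

```bash
python3 -m inch '[0,0,0,-0.0018,0,0.03,-1,0,0,0,-0.0018,0,0.03,-1,0,0,0,-0.0018,0,0.03,-1,0,0,0,-0.0018,0,0.03,-1,0,0,0,-0.0018,0,0.03,-1,0,0,0,0,0,0.03,-1,0,0,0,0,0,0,-1]'
python3 -m inch '[0,0,0,0,0,0.004,-1,0,0,0,0,0,0.003,-1,0,0,0,0,0,0,-1]'
python3 -m inch '[0,0,0,0,0,0.0015,-1,0,0,0,0,0,0,-1]'
```

```text
time: 3.55
tool_pos: [566.6, 39.7, 89.2]
tcp_rot: [-3.133, -0.003, 1.837]
contact_force: [-1.1, -0.2, -0.8]
grip_width: 92.1
finger_force: 0.0
time: 3.8
tool_pos: [570.3, 39.7, 89.2]
tcp_rot: [3.14, 0.001, 1.838]
contact_force: [0.5, -0.4, -0.4]
grip_width: 91.8
finger_force: 0.0
time: 3.97
tool_pos: [570.0, 39.7, 87.9]
tcp_rot: [3.14, 0.001, 1.839]
contact_force: [0.2, -0.8, -0.8]
grip_width: 91.6
finger_force: 0.0
```

```bash
python3 -m inch '[0,0,0,0,0,0.0025,-1,0,0,0,0,0,0,-1]'
python3 -m inch '[0,0,0,0,0,0.002,-1,0,0,0,0,0,0,-1]'
python3 -m inch '[0,0,0,0,0,0.0012,-1,0,0,0,0,0,0,-1]'
```

```text
time: 4.13
tool_pos: [569.6, 39.7, 85.1]
tcp_rot: [3.141, 0.0, 1.839]
contact_force: [-0.0, -0.3, -0.8]
grip_width: 91.8
finger_force: 0.0
time: 4.3
tool_pos: [569.6, 39.7, 83.3]
tcp_rot: [3.141, 0.0, 1.839]
contact_force: [1.1, -0.4, 0.8]
grip_width: 91.9
finger_force: 0.2
time: 4.47
tool_pos: [569.8, 39.6, 83.1]
tcp_rot: [3.141, 0.001, 1.839]
contact_force: [-2.2, -0.7, 5.6]
grip_width: 91.8
finger_force: 2.7
```

Contact at TCP z 83.2 as expected, 5.6 N. First stroke, 26 mm.

```bash
python3 -m inch '[0,0,0,0.003,0,0.0003,-1,0,0,0,0.0055,0,0,-1,0,0,0,0.0055,0,0,-1,0,0,0,0.0055,0,0,-1,0,0,0,0.0055,0,0,-1,0,0,0,0.0045,0,0,-1,0,0,0,0.003,0,0,-1,0,0,0,0,0,0,-1]'
python3 - <<'E'
from h import *
c=capture("wrist"); cv2.imwrite("pics/w2.png",c["image"][:,:,::-1])
o=get_obs(); print(o['tool_pos'],o['contact_force'])
print(proj(c,[[543,151.5,20]]))
E
```

```text
time: 5.13
tool_pos: [562.5, 65.1, 83.1]
tcp_rot: [3.141, 0.0, 1.839]
contact_force: [-3.2, -0.9, 7.7]
grip_width: 91.8
finger_force: 4.0
[562.51365368  64.89666599  83.05200112] [-2.65484679 -1.29612663  8.01809399]
[[330.10080428  98.9965553 ]]
```

View pics/w2.png

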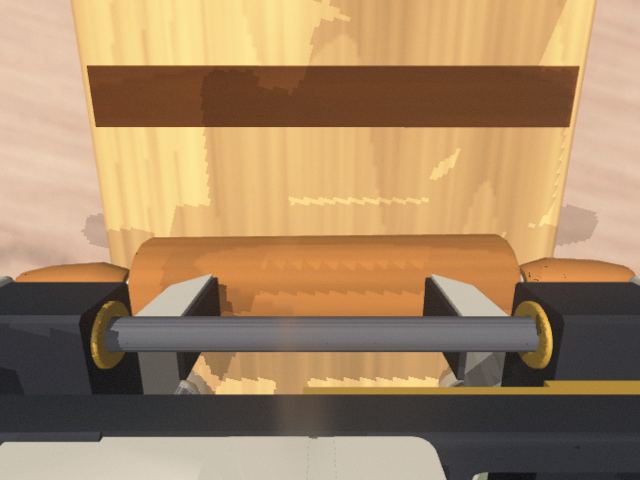

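Wrist view after the stroke: the barrel is under the fingers, far edge at row ~236 and level, strip rows 66–127. I'll compute the pin centre by tangency of that edge.

```bash
cat >> h.py <<'E'
a=.268; s0=np.array([543,151.5,20]); ax=np.array([-np.sin(a),np.cos(a),0]); ay=np.array([np.cos(a),np.sin(a),0])
def tang(c,uv):   # barrel axis x (strip frame) from a pixel on its far (left) outline
    C=c["pose"][:3,3]; d=ray(c,uv,0)[0]-C; cx,dx,dz=(C-s0)@ax,d@ax,d[2]
    n=np.array([-dz,dx])/np.hypot(dx,dz)          # points to +x
    return cx+(-26-(46-C[2])*n[1])/n[0]
def wrist():
    c=capture("wrist"); H,S,V=cv2.split(cv2.cvtColor(c["image"],cv2.COLOR_RGB2HSV))
    t=(get_obs()['tool_pos']-s0)
    print("tcp",t@ax,t@ay,"F",get_obs()['contact_force'])
    for u in (170,320,480):
        st=np.where((V[:200,u]<125)&(S[:200,u]>120))[0]
        r=slice(0,315); b=(H[r,u]<14)&(S[r,u]>150)&(V[r,u]>=135)
        b=np.where(np.convolve(b,np.ones(8),'valid')>=7)[0]
        print(u,"strip rows",st[[0,-1]] if len(st) else None,ray(c,[u,st.mean()],20)[0].dot(ax)-s0@ax if len(st) else None,
              "edge",b[:1],tang(c,[u,b[0]]) if len(b) else None)
    return c
E
python3 - <<'E'
from h import *
c=wrist(); print(tang(c,[320,236]))
E
```

```text
tcp -88.81452831608317 -4.10328568776978 F [-2.19541415 -1.72520232  6.36373697]
170 strip rows [ 66 125] 1.377996974548675 edge [] None
320 strip rows [ 66 125] 1.4940394306053069 edge [] None
480 strip rows [ 66 125] 1.6178139748610625 edge [] None
-93.28535561593407
```

Rolled 13.5 mm for 26 mm of finger travel: no slip. Lift, step back 13 mm, press again.

```bash
python3 -m inch '[0,0,0,0,0,-0.008,-1,0,0,0,-0.008,0,0,-1,0,0,0,-0.008,0,0,-1,0,0,0,0,0,0.005,-1,0,0,0,0,0,0.003,-1,0,0,0,0,0,0,-1]'
python3 -m inch '[0,0,0,0.003,0,0,-1,0,0,0,0.0055,0,0,-1,0,0,0,0.0055,0,0,-1,0,0,0,0.0055,0,0,-1,0,0,0,0.0055,0,0,-1,0,0,0,0.0055,0,0,-1,0,0,0,0.004,0,0,-1,0,0,0,0.003,0,0,-1,0,0,0,0,0,0,-1]'
python3 - <<'E'
from h import *
c=wrist(); h=cv2.cvtColor(c["image"],cv2.COLOR_RGB2HSV)
for u in (170,320): print(h[180:300:6,u].tolist())
E
```

```text
time: 5.73
tool_pos: [566.5, 51.8, 82.9]
tcp_rot: [3.141, 0.001, 1.838]
contact_force: [-2.0, -0.5, 10.4]
grip_width: 91.7
finger_force: 4.9
time: 6.48
tool_pos: [558.0, 81.6, 82.9]
tcp_rot: [3.141, 0.0, 1.839]
contact_force: [-3.8, -0.8, 11.1]
grip_width: 92.1
finger_force: 5.7
tcp -71.60385811052264 -4.036482303322701 F [-3.36197022  0.02347272 11.63273386]
170 strip rows [105 159] 1.2876330268406737 edge [] None
320 strip rows [102 159] 1.408788197645908 edge [] None
480 strip rows [102 159] 1.506815093668413 edge [] None
[[22, 107, 252], [22, 104, 252], [22, 105, 251], [22, 108, 252], [22, 103, 252], [22, 102, 252], [22, 107, 252], [21, 111, 249], [18, 117, 237], [18, 117, 238], [15, 142, 189], [14, 163, 172], [13, 168, 194], [15, 169, 196], [14, 168, 199], [14, 172, 202], [14, 166, 206], [14, 165, 209], [21, 35, 209], [18, 34, 209]]
[[18, 118, 237], [18, 118, 237], [18, 119, 236], [18, 118, 238], [22, 108, 251], [18, 122, 236], [18, 120, 235], [18, 123, 234], [18, 119, 235], [17, 120, 234], [14, 159, 164], [14, 163, 186], [14, 168, 200], [14, 166, 206], [14, 163, 205], [14, 168, 205], [14, 166, 210], [14, 167, 208], [14, 168, 202], [14, 168, 217]]
```

```bash
sed -i 's/(H\[r,u\]<14)&(S\[r,u\]>150)&(V\[r,u\]>=135)/(H[r,u]<17)\&(S[r,u]>133)\&(V[r,u]>=140)/' h.py; python3 -m inch '[0,0,0,0,0,-0.008,-1,0,0,0,-0.01,0,0,-1,0,0,0,-0.01,0,0,-1,0,0,0,0,0,0.005,-1,0,0,0,0,0,0.003,-1,0,0,0,0,0,0,-1]'
python3 - <<'E'
from h import *
wrist()
E
```

```text
time: 7.03
tool_pos: [562.8, 65.2, 82.8]
tcp_rot: [3.141, 0.001, 1.838]
contact_force: [-2.4, -1.0, 10.1]
grip_width: 91.4
finger_force: 5.1
tcp -88.33403703507176 -3.7793127196142655 F [-0.91550537 -0.3099947   9.89705028]
170 strip rows [ 70 126] 0.5975033899550803 edge [206] -77.47801377438492
320 strip rows [ 66 126] 1.3675363998898513 edge [204] -76.4534014445658
480 strip rows [ 66 125] 1.6376167924531728 edge [202] -75.43100026371513
```

```bash
python3 -m inch '[0,0,0,0.003,0,0,-1,0,0,0,0.0055,0,0,-1,0,0,0,0.0055,0,0,-1,0,0,0,0.0055,0,0,-1,0,0,0,0.0055,0,0,-1,0,0,0,0.0055,0,0,-1,0,0,0,0.0055,0,0,-1,0,0,0,0.004,0,0,-1,0,0,0,0,0,0,-1]'
python3 -m inch '[0,0,0,0,0,-0.008,-1,0,0,0,-0.01,0,0,-1,0,0,0,-0.009,0,0,-1,0,0,0,0,0,0.005,-1,0,0,0,0,0,0.0028,-1,0,0,0,0,0,0,-1]'
python3 - <<'E'
from h import *
wrist()
E
```

```text
time: 7.83
tool_pos: [553.6, 97.1, 82.9]
tcp_rot: [3.141, 0.0, 1.839]
contact_force: [-3.7, -0.6, 12.0]
grip_width: 92.0
finger_force: 6.3
time: 8.33
tool_pos: [558.3, 81.4, 82.8]
tcp_rot: [3.141, 0.001, 1.838]
contact_force: [-1.4, -0.6, 10.1]
grip_width: 91.8
finger_force: 4.7
tcp -71.48709965201536 -3.8222631706644274 F [-0.49986413 -1.31830826  9.66814143]
170 strip rows [107 149] 3.544077085730745 edge [206] -60.627500563310214
320 strip rows [102 158] 1.3973701355024684 edge [204] -59.60302445014835
480 strip rows [102 158] 1.4198065467698635 edge [202] -58.580907703173665
```

```bash
python3 -m inch '[0,0,0,0.003,0,0,-1,0,0,0,0.0055,0,0,-1,0,0,0,0.0055,0,0,-1,0,0,0,0.0055,0,0,-1,0,0,0,0.0055,0,0,-1,0,0,0,0.0055,0,0,-1,0,0,0,0.0055,0,0,-1,0,0,0,0.004,0,0,-1,0,0,0,0,0,0,-1]'
python3 -m inch '[0,0,0,0,0,-0.008,-1,0,0,0,-0.009,0,0,-1,0,0,0,-0.009,0,0,-1,0,0,0,0,0,0.005,-1,0,0,0,0,0,0.0028,-1,0,0,0,0,0,0,-1]'
python3 -m inch '[0,0,0,0.003,0,0,-1,0,0,0,0.0055,0,0,-1,0,0,0,0.0055,0,0,-1,0,0,0,0.0055,0,0,-1,0,0,0,0.0055,0,0,-1,0,0,0,0.0055,0,0,-1,0,0,0,0.0055,0,0,-1,0,0,0,0.004,0,0,-1,0,0,0,0,0,0,-1]'
python3 -m inch '[0,0,0,0,0,-0.008,-1,0,0,0,-0.01,0,0,-1,0,0,0,-0.009,0,0,-1,0,0,0,0,0,0.005,-1,0,0,0,0,0,0.0028,-1,0,0,0,0,0,0,-1]'
python3 - <<'E'
from h import *
wrist()
E
```

```text
time: 9.13
tool_pos: [549.2, 113.3, 83.0]
tcp_rot: [3.142, 0.0, 1.839]
contact_force: [-3.9, -0.5, 11.6]
grip_width: 91.8
finger_force: 5.9
time: 9.63
tool_pos: [553.6, 98.4, 82.9]
tcp_rot: [3.141, 0.001, 1.838]
contact_force: [-1.4, -0.9, 8.5]
grip_width: 91.5
finger_force: 4.4
time: 10.38
tool_pos: [544.5, 130.3, 83.0]
tcp_rot: [-3.142, -0.0, 1.839]
contact_force: [-3.9, -1.1, 11.6]
grip_width: 91.8
finger_force: 5.4
time: 10.88
tool_pos: [549.1, 114.7, 82.9]
tcp_rot: [3.141, 0.0, 1.838]
contact_force: [-1.0, -0.6, 7.9]
grip_width: 91.9
finger_force: 3.8
tcp -36.95868442288076 -3.9053716515895682 F [-1.85825268 -1.02636981  7.8815932 ]
170 strip rows [172 199] 6.727913827190934 edge [208] -27.11125532362672
320 strip rows [169 199] 7.561136800054653 edge [206] -26.084877848436463
480 strip rows [169 199] 7.575731868047381 edge [204] -25.061271704475573
```

```bash
python3 -m inch '[0,0,0,0.003,0,0,-1,0,0,0,0.0055,0,0,-1,0,0,0,0.0055,0,0,-1,0,0,0,0.0055,0,0,-1,0,0,0,0.0055,0,0,-1,0,0,0,0.0055,0,0,-1,0,0,0,0.0055,0,0,-1,0,0,0,0.004,0,0,-1,0,0,0,0,0,0,-1]'
python3 -m inch '[0,0,0,0,0,-0.008,-1,0,0,0,-0.009,0,0,-1,0,0,0,-0.008,0,0,-1,0,0,0,0,0,0.005,-1,0,0,0,0,0,0.003,-1,0,0,0,0,0,0,-1]'
python3 - <<'E'
from h import *
wrist()
E
```

```text
time: 11.68
tool_pos: [540.0, 146.5, 83.0]
tcp_rot: [-3.141, -0.0, 1.839]
contact_force: [-2.7, -1.4, 10.1]
grip_width: 92.3
finger_force: 4.8
time: 12.18
tool_pos: [544.1, 132.5, 83.0]
tcp_rot: [3.141, 0.0, 1.838]
contact_force: [-1.4, -0.6, 8.7]
grip_width: 91.7
finger_force: 3.9
tcp -18.500385592710842 -3.921035009718909 F [-1.9581811  -1.42519904  8.8892575 ]
170 strip rows None None edge [212] -10.669178382735481
320 strip rows None None edge [210] -9.631983067710927
480 strip rows None None edge [208] -8.597403948508294
```

```bash
python3 -m inch '[0,0,0,0.003,0,0,-1,0,0,0,0.005,0,0,-1,0,0,0,0.005,0,0,-1,0,0,0,0.005,0,0,-1,0,0,0,0.005,0,0,-1,0,0,0,0.003,0,0,-1,0,0,0,0.0015,0,0,-1,0,0,0,0,0,0,-1,0,0,0,0,0,0,-1]'
python3 -m inch '[0,0,0,0,0,-0.005,-1,0,0,0,0,0,-0.01,-1,0,0,0,0,0,-0.04,-1,0,0,0,0,0,-0.045,-1,0,0,0,0,0,-0.045,-1,0,0,0,0,0,-0.045,-1,0,0,0,0,0,0,-1]'
python3 - <<'E'
from h import *
c=wrist(); cv2.imwrite("pics/w3.png",c["image"][:,:,::-1])
print(proj(c,[s0,s0+15*ax,s0-15*ax]))
E
```

```text
time: 12.98
tool_pos: [538.0, 154.2, 83.0]
tcp_rot: [3.142, 0.0, 1.838]
contact_force: [-3.2, -0.9, 9.0]
grip_width: 91.3
finger_force: 4.6
time: 13.57
tool_pos: [541.1, 154.7, 242.3]
tcp_rot: [3.129, 0.002, 1.839]
contact_force: [0.1, -0.1, 0.1]
grip_width: 91.7
finger_force: 0.0
tcp 3.738208003677344 -2.1638925328259933 F [ 0.43363013 -0.43801235 -1.02890402]
170 strip rows None None edge [203] -13.449596897297837
320 strip rows None None edge [185] 2.9021985272535744
480 strip rows None None edge [202] -12.891246266016765
[[319.62606762 211.00649473]
 [319.6254834  195.84864716]
 [319.6266394  225.84153937]]
```

View pics/w3.png

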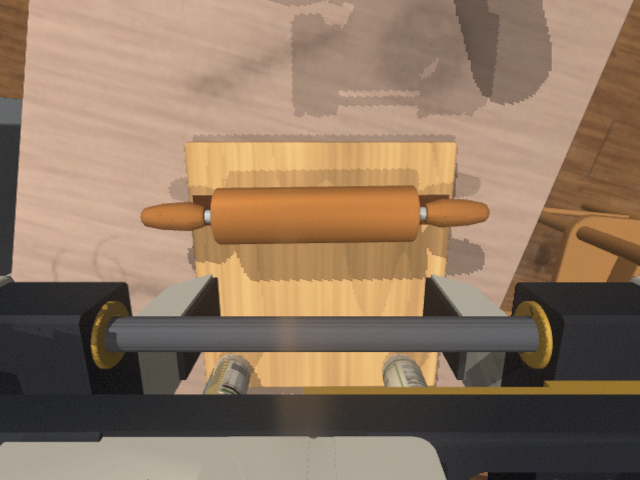

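The barrel (rows 187–242) covers the strip, whose ends show beside the necks at rows ~196–220. One check after settling that it is at rest.

```bash
for i in 1 2; do python3 -m inch '[0,0,0,0,0,0,-1,0,0,0,0,0,0,-1,0,0,0,0,0,0,-1,0,0,0,0,0,0,-1,0,0,0,0,0,0,-1,0,0,0,0,0,0,-1]' >/dev/null
python3 - <<'E'
from h import *
c=wrist(); h=cv2.cvtColor(c["image"],cv2.COLOR_RGB2HSV)
for u in (250,320,390):
    r=np.where((h[170:260,u,1]>133)&(h[170:260,u,0]<17))[0]+170; print(u,r[[0,-1]],tang(c,[u,r[0]]))
for u in (203,428): print(u,[i for i in range(170,260) if h[i,u,2]<130 and h[i,u,1]>120])
print(proj(c,[s0+15*ax,s0-15*ax]))
E
done
```

```text
tcp 3.9857629272585173 -4.151874197036296 F [ 0.21665849 -0.31671673  0.17271252]
170 strip rows None None edge [205] -13.373367515781439
320 strip rows None None edge [188] 2.101165150885336
480 strip rows None None edge [203] -11.174874012514167
250 [189 247] 1.1327585917544098
320 [188 246] 2.101165150885336
390 [188 245] 2.181250668075293
203 [197, 198, 199, 200, 201, 202, 203, 204, 205, 206, 207, 228, 229, 230]
428 [198]
[[326.3202416  198.08677457]
 [326.17588479 228.6839694 ]]
tcp 3.9699962043110073 -4.044434714054983 F [-0.16121017  0.16736716  0.87474301]
170 strip rows None None edge [205] -13.52271840465174
320 strip rows None None edge [188] 1.9536578170226306
480 strip rows None None edge [203] -11.382793796644464
250 [189 246] 0.9940022965539725
320 [188 246] 1.9536578170226306
390 [187 245] 2.911701633554742
203 [197, 198, 199, 200, 201, 202, 203, 204, 205, 206, 207, 227, 228, 229, 230]
428 [197, 198, 199, 200, 201, 202, 203]
[[325.82736311 197.90745095]
 [325.69312711 228.45138777]]
```

The pin is at rest within about 2 mm of the strip's middle and parallel to it (the tiny strip edges seen at rows 197–230 match the prediction).

```bash
python3 -c "
from plant import *
print(close_job())"
```

```text
the job is handed in; nothing more can be done
None
```

The job is handed in (no verdict came back): I rolled the pin left in seven light strokes from above, and by my wrist-camera measurements it lies at rest along the strip, about 2 mm from its middle line, with the arm clear above it.

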